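# Clip the turned rod into the inspection fixture and hold the loupe over its groove

### The job

Take the turned rod from its wooden rest and push it down past the sprung jaw of the inspection fixture until it sits home in both forks with the jaw snapped shut behind it, its groove about midway between the forks, and let go of it. Then take the loupe by its handle and hold it level over the groove, lens centred above it and at the height marked by the pointer on the fixture's post, touching nothing but the gripper; the program finishes while still holding it there. Do not shift the pointer, and leave the other things on the bench where they are.

Things in the scene. Friction and masses are not known exactly. Their poses are not given: they have to be found in the camera images.
- fixture: inspection fixture, fixed to the bench: wooden base 100 (x) x 185 (y, -75 to +110) x 12 mm; two steel forks, 10 mm thick, at y = -40 and +40 mm, open upward. Origin on the bench midway between the forks, z up. Fingers have room between the forks (y -33 to +33, x -40 to +40 mm) down to 26 mm above the bench. Gauge post 9 mm thick, 175 mm high, at x = 0, y = +95 mm
- fork_seat (a point): where the rod's centre comes to lie, 50 mm above the bench, midway between the forks; axes as the fixture's, the rod lying along y. Each fork: floor 44 mm above the bench; fixed prong at -x (inner face x = -7 mm, 66 mm high, then a lead-in leaning outward to 79 mm); at +x a low lip (x = +7 mm, 50 mm high) and behind it the jaw
- jaw (a joint): sprung jaw, two arms on one hinge along the fixture's y at x = +20, z = 18 mm; 0 = shut, grows (to 0.6 rad) as its noses move to +x. Shut, the rounded noses (r 3 mm, centre x = +5, z = 58) overhang the rod's seat; a slope rises from them to x = +15, z = 78. A rod pushed straight down at x = 0 opens it about 0.1 rad (roughly 5 to 10 N), passes the noses and the jaw springs back over it
- pointer_tip (a point): tip of the brass pointer that marks the focal height: a small arm on a collar on the gauge post, reaching toward the forks; the tip is at fixture x = 0, y = +70 mm, at a height of 115 to 155 mm above the bench that differs each time. The collar is held by friction only
- rod_rest: wooden rest, fixed to the bench: base 50 (x) x 110 (y) x 10 mm, two V supports, 12 mm thick, at y = -42 and +42 mm, up to about 40 mm high; origin on the bench surface, z up
- rod: turned steel rod, 12 mm diameter, 130 mm long, 0.1 kg, with a narrow groove (4 mm wide) round its middle; origin at its middle on the axis, y along the rod (either end may go either way; it may be turned about its own axis). At the start it lies in the V supports of the rest, axis 37 mm above the bench, along the rest's y axis
- loupe: hand loupe lying flat, 0.12 kg, balanced about at its origin, which is on the underside of the handle: flat-sided wooden handle 16 mm wide (y), 18 mm high (z 0 to 18), from x = -60 to +40 mm, x pointing to the lens; steel lens ring 68 mm in diameter and 10 mm thick centred at x = +95 mm. z up; level means z vertical
- lens_center (a point): centre of the lens, in the loupe's frame at x = 95, y = 0, z = 9 mm (mid-thickness); this point comes to the pointer's height
- oil_bottle: bystander: small amber bottle with black cap, 36 x 36 x 54 mm, origin under its centre
- block_plane: bystander: black block plane, 47 x 167 x 52 mm, origin under its centre
- try_square: bystander: try square lying flat, 168 x 100 x 17 mm, origin under its centre
- screwdriver: bystander: screwdriver with yellow handle, 21 x 185 x 24 mm, origin under its centre

How it is judged:
By the outcome, as a careful person would: the job done as asked, in the order asked, and still so for the second after the job is handed in, while the arm keeps its last pose, push and grip.
It also fails if it takes over 58 s, if anything falls off the work surface, if the arm or the gripper's body presses on something with over 40 N, if the wrist force passes 120 N, or if a joint passes its speed limit or range.

### The arm

A 6-joint arm with a two-finger parallel gripper is mounted at the origin on a cart in front of the work surface, level with it; the furniture and walls round the work are solid. World frame = base frame: x ahead of the robot, y to its left, z up, the work surface at z = 0. Lengths are in m, angles in degrees, forces in N, time in s.
With the tool pointing down it reaches from about 0.4 to 0.925 m from the base axis. Payload 12.5 kg.
Tool frame: the origin (TCP) lies midway between the tips of the shut fingers; the grasp point (between the pads) lies 19 mm behind it; z points along the fingers, y is the line along which they close (so a half turn about z gives the same grasp; the last joint's range is limited). The gripper opens to 95 mm and grips with 3 to 60 N. Pads are 20 mm wide; open, the fingers measure 119 mm over their backs; the gripper's body (75 mm by 180 mm) begins 59 mm behind the grasp point.
Start: joints at [65.512, 28.126, 89.318, -0, 62.55, -6.05], TCP at [0.198, 0.593, 0.215] pointing down, gripper open.
Joint ranges: [-177.58, 177.58], [-47.91, 125.51], [2.72, 160], [-65.01, 245.01], [3.68, 167.84], [-153.87, 153.87]. Speed limits (degrees/s): [127.2, 127.2, 159.86, 180, 180, 180].

### API

Orientations are given as [roll, pitch, yaw] about the fixed x, y, z axes, in that order (R = Rz(yaw) Ry(pitch) Rx(roll)).
In Python, from rig import ctrl gives the robot as it stands.
- The arm moves only by the shell command python3 nudge.py 'ROWS' [FORCE]. ROWS is rows parted by semicolons, their numbers by spaces, 1 to 12 of them, each of 5 numbers: dx, dy, dz in m, then a turn about the tool's z in degrees, then the finger opening in m; each row is the pose to reach, as a shift and turn from the pose commanded when the command began, along the tool's axes at that moment; what a row does not reach only later rows make up. A row lasts 1/8 s, in which the tool goes at most 0.0625 m and 10.7 degrees, less where a joint would pass 70% of its speed; a pose out of reach is approached as far as the arm can. The fingers move at their own pace and stop on an object; FORCE is the grip in N (left out, the last holds). Time passes only in rows, so rows that do not move let the fingers close. It prints the time, the measured TCP pose, the force, the opening and the grip force at its end.
- ctrl.sense(): the state, without advancing time (a new reading comes with each control period).
- ctrl.read_camera(name): name is "scene" or "side" or "wrist"; returns a dict with "color" (480x640x3 uint8, blue, green, red), "fovy" (degrees; the focal length in pixels is half the picture's height over the tangent of half this angle, whatever the lens; pixels are square), "cx", "cy" (the principal point, pixels), "rvec" (rotation vector, rad) and "tvec" (3), from world to camera coordinates, as OpenCV has them; the wrist camera has in their place "hand_eye" (4x4, takes a point from camera to tool coordinates, whose origin is the TCP and whose axes are the flange's). Camera axes: x right, y down, z forward; pixel columns grow to the right and rows downward; lengths in m; the calibration is good to about 2 mm. A picture is of the moment at which its call begins: read the wrist's pose just before it. There is no depth.
- ctrl.sign_off(): hands the job in; it is judged then, once.
The state is a dict: "t": time; "joint_pos": joint angles; "qd": joint speeds; "effort": joint torques, N m; "tool_pos": TCP position; "tool_rot": TCP orientation; "contact_force": force on the tool from outside, world axes, zero at the start; "moment": the same for the moment, N m; "gripper_width": finger opening in m; "grip_force": force on a finger pad.
Only numpy, scipy, OpenCV 4.12 (cv2) and the standard library are available. Lean on these libraries where they do the work, as an engineer would, in place of code of your own. Each camera call takes 0.05 s, during which the arm holds its last target. There are 200 camera calls.

## Working session

There is one attempt and no reset: what is moved stays moved. The work goes in short steps, Python scripts to look and compute and a shell command to move; the robot and the scene stay as the last step left them, time stands still between calls to the robot, and variables do not carry over. Pictures are saved under pics/ and viewed, at most 10 in all, crops included, and the job is handed in when it is done.

```bash
ls; mkdir -p pics
cat > h.py <<'E'
import cv2, numpy as np
from rig import ctrl
from scipy.spatial.transform import Rotation as R
def cam(name):
    s=ctrl.sense(); d=ctrl.read_camera(name)
    f=240/np.tan(np.radians(d["fovy"])/2)
    K=np.array([[f,0,d["cx"]],[0,f,d["cy"]],[0,0,1]])
    if name=="wrist":
        T=np.eye(4);T[:3,:3]=R.from_euler('xyz',s["tool_rot"],degrees=True).as_matrix();T[:3,3]=s["tool_pos"]
        T=T@np.array(d["hand_eye"])
        Rw,c=T[:3,:3],T[:3,3]
    else:
        A=cv2.Rodrigues(np.array(d["rvec"],float))[0];Rw=A.T;c=-A.T@np.array(d["tvec"],float).ravel()
    return d["color"],dict(K=K,R=Rw,c=c)
def ray(m,uv):
    v=m["R"]@np.linalg.inv(m["K"])@np.array([uv[0],uv[1],1.]);return m["c"],v/np.linalg.norm(v)
def onz(m,uv,z):
    c,v=ray(m,uv);return c+v*(z-c[2])/v[2]
def proj(m,p):
    q=m["K"]@m["R"].T@(np.array(p)-m["c"]);return q[:2]/q[2]
def tri(*obs):
    A=np.zeros((3,3));b=np.zeros(3)
    for m,uv in obs:
        c,v=ray(m,uv);P=np.eye(3)-np.outer(v,v);A+=P;b+=P@c
    p=np.linalg.solve(A,b);return p,[np.round(proj(m,p)-uv,1) for m,uv in obs]
def save(n):
    import pickle
    out={}
    for k in ("scene","side","wrist"): out[k]=cam(k); cv2.imwrite(f"pics/{n}_{k}.png",out[k][0])
    pickle.dump(out,open(f"pics/{n}.pkl","wb"));return out
E
python3 - <<'E'
from h import *
o=save("a")
for k in o: print(k,o[k][1]["c"],o[k][1]["K"][0,0],o[k][1]["R"][:,2])
s=ctrl.sense();print(s["tool_pos"],s["tool_rot"],s["t"])
E
```

```text
nudge.py
pics
rig.py
scene [-0.05496621 -0.96540822  0.99207308] 591.191929931534 [ 0.41760056  0.66351892 -0.6207676 ]
side [ 0.56773397 -0.99421113  0.81525059] 504.9822684334707 [ 3.39761051e-04  8.03297034e-01 -5.95578508e-01]
wrist [0.12686886 0.61525643 0.38398043] 364.1529534745064 [ 0.25160138 -0.08507841 -0.96408423]
[0.19758304 0.59278023 0.21420102] [-1.79953736e+02 -4.92185188e-03  1.61562653e+02] 0.15
```

View pics/a_scene.png

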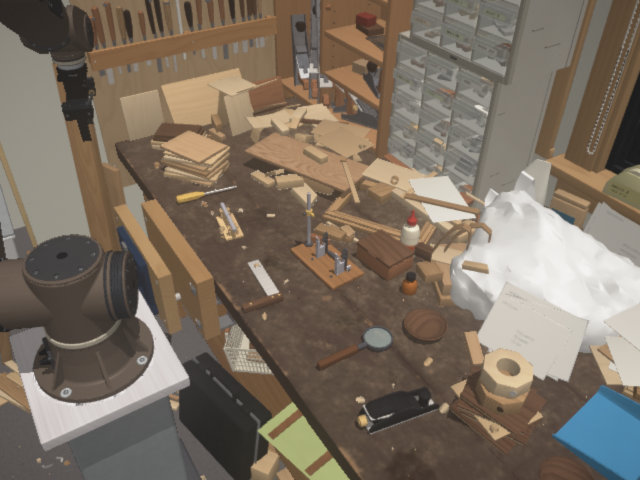

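View pics/a_side.png

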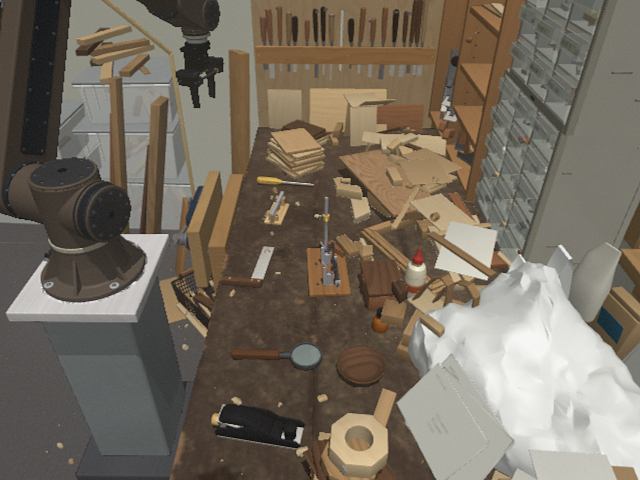

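The scene view shows the rest with the rod at about (230,220), the fixture at (328,262) with its post at (309,215), and the loupe's lens at (377,340) with its handle end at (320,365). In the side view the rest is at (276,207), the fixture at (328,272), and the lens at (307,355) with its handle at (235,354).

Run:
```python
from h import *
import pickle
o=pickle.load(open("pics/a.pkl","rb"))
a,b=o["scene"],o["side"]
for n,u,v in [("rest",(230,220),(276,207)),("fix",(328,262),(328,272)),("lens",(377,340),(307,355)),("handle",(320,365),(235,354))]:
    print(n,onz(a[1],u,.02).round(3),onz(b[1],v,.02).round(3))
def crop(im,x,y,w,h,k): return cv2.resize(im[y:y+h,x:x+w],None,fx=k,fy=k,interpolation=cv2.INTER_CUBIC)
c1=crop(a[0],200,180,180,120,4.4)[:290*2,:790]
# 2 tiles: scene (200..380,190..290)x4 ; side (240..365, 180..300)
t1=crop(a[0],205,185,160,105,5)[:, :800]
cv2.imwrite("pics/c1.png",t1)
```

```text
rest [0.454 0.266 0.02 ] [0.443 0.274 0.02 ]
fix [ 0.586 -0.026  0.02 ] [ 0.594 -0.026  0.02 ]
lens [ 0.534 -0.301  0.02 ] [ 0.547 -0.295  0.02 ]
handle [ 0.391 -0.294  0.02 ] [ 0.4   -0.294  0.02 ]
```

View pics/c1.png

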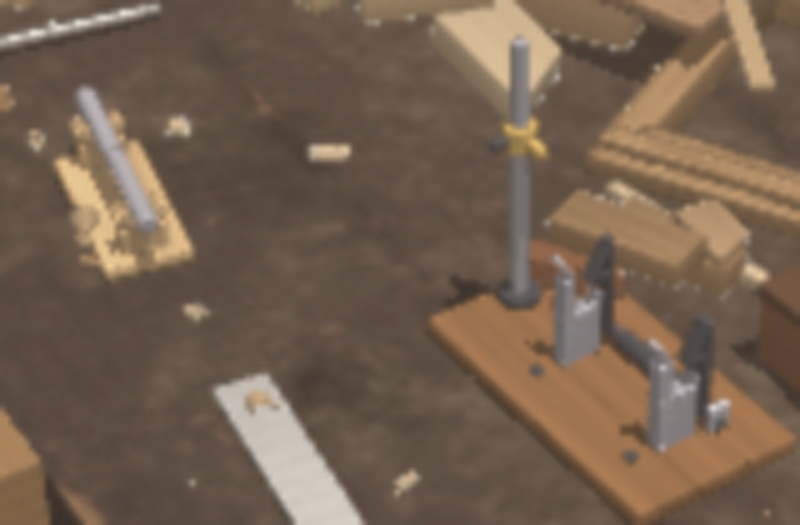

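The enlarged scene crop shows the rod lying nearly along world y in the rest. The fixture has its post toward +y, the brass pointer partway up it, the light fixed prongs toward the robot and the dark jaws on the far side. Next I move the wrist camera over the rest.

```bash
python3 nudge.py '-.05 -.03 -.03 10 .09;-.1 -.06 -.06 20 .09;-.15 -.1 -.086 30 .09;-.2 -.13 -.086 40 .09;-.25 -.16 -.086 50 .09;-.3 -.2 -.086 60 .09;-.339 -.2275 -.086 71 .09;-.339 -.2275 -.086 71 .09;-.339 -.2275 -.086 71 .09'
python3 - <<'E'
from h import *
import pickle
im,m=cam("wrist");pickle.dump((im,m),open("pics/b.pkl","wb"));cv2.imwrite("pics/b.png",im)
print(m["c"],m["R"][:,2],proj(m,(.448,.27,.02)))
E
```

```text
t: 1.27
tool_pos: [0.4471, 0.2701, 0.3005]
tool_rot: [-180.0, -0.0, 90.6]
contact_force: [0.2, -0.1, -0.6]
gripper_width: 0.0901
grip_force: 0.0
[0.44639015 0.34345217 0.47038771] [ 0.00264232 -0.26543905 -0.96412402] [323.59064048 194.71755393]
```

View pics/b.png

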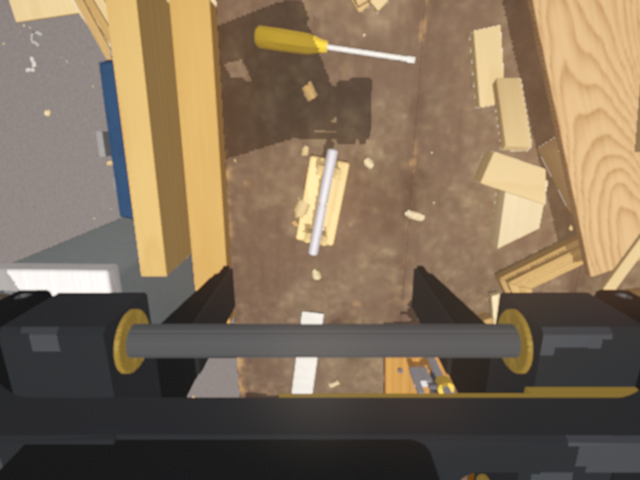

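The wrist view shows the rod's ends at about (332,150) and (315,255). I'll take a second, lower wrist view and fit the rod by mask in both.

```bash
python3 nudge.py '-.03 0 .05 0 .09;-.03 0 .1 0 .09;-.03 0 .1 0 .09;-.03 0 .1 0 .09'
cat > rod.py <<'E'
from h import *
import pickle
im2,m2=cam("wrist");pickle.dump((im2,m2),open("pics/c.pkl","wb"));cv2.imwrite("pics/c.png",im2)
im1,m1=pickle.load(open("pics/b.pkl","rb"))
def ends(im,m):
    hsv=cv2.cvtColor(im,cv2.COLOR_BGR2HSV)
    mk=((hsv[...,1]<60)&(hsv[...,2]>95)).astype(np.uint8)
    roi=np.zeros_like(mk);u,v=proj(m,(.448,.268,.037)).astype(int)
    f=m["K"][0,0]/(m["c"][2]-.037);r=int(.085*f);w=int(.045*f);roi[max(v-r,0):v+r,u-w:u+w]=1;mk*=roi
    n,l,st,_=cv2.connectedComponentsWithStats(mk);k=1+np.argmax(st[1:,4])
    pts=np.argwhere(l==k)[:,::-1].astype(np.float32)
    rc=cv2.minAreaRect(pts);bx=cv2.boxPoints(rc);print("rect",rc)
    d=[np.linalg.norm(bx[i]-bx[(i+1)%4]) for i in range(2)]
    e=[(bx[0]+bx[1])/2,(bx[2]+bx[3])/2] if d[0]<d[1] else [(bx[1]+bx[2])/2,(bx[3]+bx[0])/2]
    return sorted(e,key=lambda p:p[1])
e1,e2=ends(im1,m1),ends(im2,m2)
P=[]
for a,b in zip(e1,e2):
    p,r=tri((m1,a),(m2,b));P.append(p);print(p.round(4),r)
    print(" z.037:",onz(m1,a,.037).round(4),onz(m2,b,.037).round(4))
Q=[onz(m2,b,.037) for b in e2];d=Q[0]-Q[1]
print("len",np.linalg.norm(P[0]-P[1]),np.linalg.norm(d),"mid",(Q[0]+Q[1])/2,"yaw",np.degrees(np.arctan2(d[1],d[0])))
E
python3 rod.py
```

```text
t: 1.82
tool_pos: [0.448, 0.241, 0.2022]
tool_rot: [179.9, -0.0, 90.7]
contact_force: [-0.6, 0.3, 0.6]
gripper_width: 0.0902
grip_force: 0.0
rect ((322.1495056152344, 201.7357635498047), (11.968722343444824, 109.63862609863281), 11.070201873779297)
rect ((320.85101318359375, 189.26361083984375), (14.937807083129883, 143.77638244628906), 11.040940284729004)
[0.4579 0.3274 0.0332] [array([-0.1, -0. ]), array([0.1, 0. ])]
 z.037: [0.4579 0.3275 0.037 ] [0.4577 0.3272 0.037 ]
[0.4338 0.1969 0.0402] [array([-0.1, -0.1]), array([0.1, 0.1])]
 z.037: [0.4338 0.1957 0.037 ] [0.4335 0.1959 0.037 ]
len 0.13286414537815094 0.13356751095964398 mid [0.44562947 0.26155333 0.037     ] yaw 79.56593265559462
```

Two views agree: the rod's axis is at about z 0.037, its length about 0.133, and its midpoint at (0.4456, 0.2616) with yaw 79.6°. Now I'll grasp it.

```bash
python3 nudge.py '.0206 -.002 .03 10 .08;.0206 -.002 .08 11 .06;.0206 -.002 .13 11 .06;.0206 -.002 .16 11 .05;.0206 -.002 .184 11 .05;.0206 -.002 .184 11 .05;.0206 -.002 .184 11 .05;.0206 -.002 .184 11 0;.0206 -.002 .184 11 0;.0206 -.002 .184 11 0;.0206 -.002 .184 11 0;.0206 -.002 .184 11 0' 50
python3 -c "
from h import *
im,m=cam('wrist');cv2.imwrite('pics/d.png',im);print(ctrl.sense())"
```

```text
t: 3.38
tool_pos: [0.4455, 0.2605, 0.0167]
tool_rot: [180.0, -0.0, 79.6]
contact_force: [0.3, -0.1, 1.3]
gripper_width: 0.0104
grip_force: 50.0
{'t': 3.425, 'joint_pos': array([2.29794970e+01, 3.64986806e+01, 1.14321902e+02, 1.50737003e-03,
       2.91682761e+01, 3.34105307e+01]), 'qd': array([ 0.03659905,  0.13753391, -0.05258189, -0.00374389,  0.01003034,
        0.0519287 ]), 'effort': array([ 1.80975446e-01, -5.62419713e+01, -1.19662732e+01,  1.33240102e-01,
       -1.51046392e-03,  4.49263130e-02]), 'tool_pos': array([0.44548925, 0.26049492, 0.01668903]), 'tool_rot': array([ 1.79991105e+02, -6.74802410e-03,  7.95676507e+01]), 'contact_force': array([ 0.74910519, -0.17027181,  1.75936546]), 'moment': array([-0.14902879,  0.08005411,  0.03607227]), 'grip_force': 49.997894167900085, 'gripper_width': 0.010678440073160827}
```

Grasped: width about 10.5 mm at 50 N. Next I lift it and carry it over to view the fixture.

```bash
python3 nudge.py '0 0 -.03 0 0;0 0 -.08 0 0;0 0 -.14 0 0;0 0 -.2 0 0;-.04 .03 -.25 0 0;-.08 .06 -.283 -3 0;-.13 .09 -.283 -6 0;-.18 .125 -.283 -10 0;-.23 .16 -.283 -10 0;-.28 .193 -.283 -10 0;-.28 .193 -.283 -10 0;-.28 .193 -.283 -10 0'
python3 - <<'E'
from h import *
import pickle
im,m=cam("wrist");pickle.dump((im,m),open("pics/e.pkl","wb"));cv2.imwrite("pics/e.png",im)
cv2.imwrite("pics/e2.png",cv2.resize(im[60:360,160:560],None,fx=2,fy=2,interpolation=cv2.INTER_CUBIC))
E
```

```text
t: 4.92
tool_pos: [0.584, -0.0496, 0.2992]
tool_rot: [-179.9, -0.0, 89.5]
contact_force: [0.3, -0.2, -1.4]
gripper_width: 0.0111
grip_force: 50.0
```

View pics/e2.png

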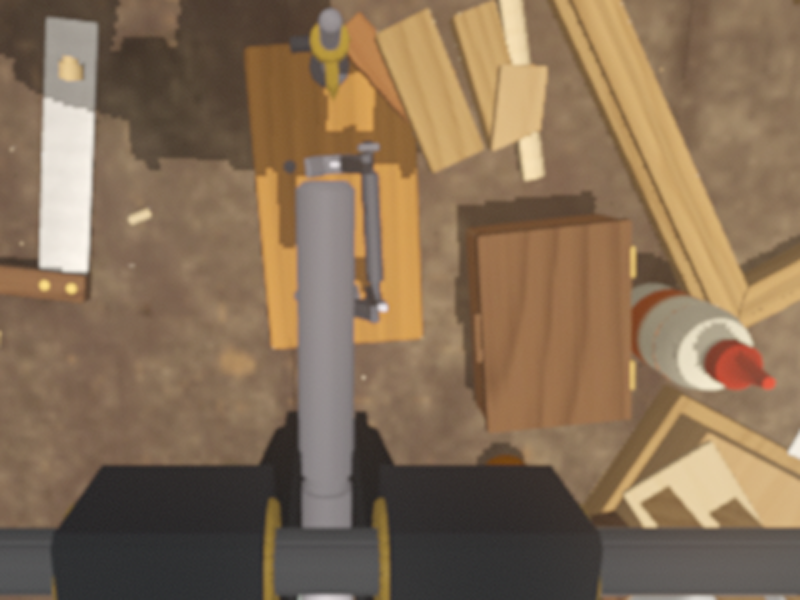

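The crop shows the fixture base with its left edge running (247,47) to (272,348) and right bottom corner at (422,340). The post top is at (330,20), the pointer tip at (333,95), and the jaw arms run (370,150) to (378,310). The held rod's far end is at (326,182) and its groove at (326,493). I'll take a second view, shifted sideways.

```bash
python3 nudge.py '0 -.06 0 0 0;0 -.08 0 0 0;0 -.08 0 0 0;0 -.08 0 0 0'
cat > fx.py <<'E'
from h import *
import pickle
im2,m2=cam("wrist");pickle.dump((im2,m2),open("pics/f.pkl","wb"));cv2.imwrite("pics/f.png",im2)
cv2.imwrite("pics/f2.png",cv2.resize(im2[20:320,200:600],None,fx=2,fy=2,interpolation=cv2.INTER_CUBIC))
im1,m1=pickle.load(open("pics/e.pkl","rb"))
def base(im,m):
    hsv=cv2.cvtColor(im,cv2.COLOR_BGR2HSV)
    mk=((hsv[...,0]>8)&(hsv[...,0]<24)&(hsv[...,1]>125)&(hsv[...,2]>70)).astype(np.uint8)
    g=np.zeros_like(mk)
    # rectify to bench plane grid z=.012, 1 mm
    xs=np.arange(.48,.70,.001);ys=np.arange(-.16,.13,.001)
    X,Y=np.meshgrid(xs,ys);q=(np.stack([X,Y,np.full_like(X,.012)],-1)-m["c"])@m["R"]@m["K"].T
    uv=(q[...,:2]/q[...,2:]).astype(np.float32)
    top=cv2.remap(mk*255,uv[...,0],uv[...,1],cv2.INTER_LINEAR)
    L=[];Rr=[]
    for i,y in enumerate(ys):
        w=np.where(top[i]>127)[0]
        if len(w)<30: continue
        runs=np.split(w,np.where(np.diff(w)>25)[0]+1);r=max(runs,key=len)
        L.append((xs[r[0]],y));Rr.append((xs[r[-1]],y))
    return top,np.array(L),np.array(Rr)
def fit(P):
    a=None;P0=P
    for _ in range(6):
        a=np.polyfit(P[:,1],P[:,0],1);r=P[:,0]-np.polyval(a,P[:,1]);s=max(1.5*np.median(abs(r)),.0015);P=P[abs(r)<s]
    return a,len(P),P[:,1].min(),P[:,1].max()
for n,(im,m) in dict(e=(im1,m1),f=(im2,m2)).items():
    top,L,Rr=base(im,m);cv2.imwrite(f"pics/top_{n}.png",top)
    for t,E in (("L",L),("R",Rr)):
        a,k,y0,y1=fit(E);print(n,t,"yaw",90-np.degrees(np.arctan(a[0])),"x@y0",a[1],k,y0,y1)
E
python3 fx.py
```

```text
t: 5.48
tool_pos: [0.5051, -0.0486, 0.3]
tool_rot: [179.9, 0.0, 89.6]
contact_force: [-0.2, -0.5, -1.3]
gripper_width: 0.0106
grip_force: 50.0
e L yaw 118.32049607324097 x@y0 0.5746297092896655 40 -0.08099999999999993 0.07700000000000021
e R yaw 93.2769078554161 x@y0 0.640466621000152 111 -0.09299999999999994 0.0640000000000002
f L yaw 93.84342191180032 x@y0 0.5406202640836982 116 -0.059999999999999915 0.07900000000000021
f R yaw 93.02661489307911 x@y0 0.6400275855968245 88 -0.09499999999999995 0.051000000000000184
```

View pics/f2.png

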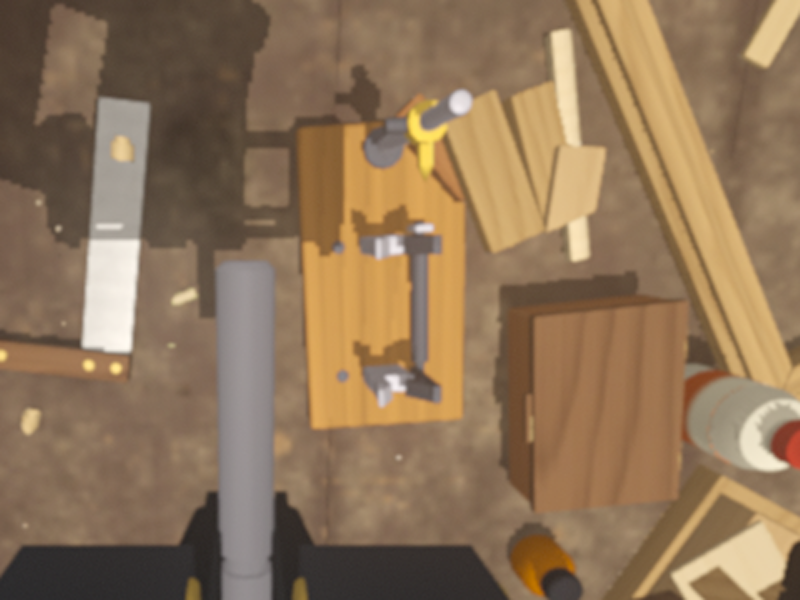

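The second view clearly shows the base corners at crop (310,428), (463,417) and (298,127), the pointer tip at (427,172), the post top at (460,102) and its foot at (382,148). Now I compute the fixture pose and the pointer's height.

```bash
cat > g.py <<'E'
from h import *
import pickle
im1,m1=pickle.load(open("pics/e.pkl","rb"));im2,m2=pickle.load(open("pics/f.pkl","rb"))
E=lambda x,y:(160+x/2,60+y/2);F=lambda x,y:(200+x/2,20+y/2)
# tip refined: yellow mask extreme
for im,m,c in((im1,m1,E(333,80)),(im2,m2,F(427,160))):
    hsv=cv2.cvtColor(im,cv2.COLOR_BGR2HSV);u,v=map(int,c)
    mk=((hsv[...,0]>22)&(hsv[...,0]<35)&(hsv[...,1]>140))[v-12:v+20,u-8:u+9]
    r,cc=np.where(mk);print("yellow bottom",u-8+cc[r==r.max()].mean(),v-12+r.max())
for n,a,b in [("tip",E(333,96),F(427,173)),("posttop",E(330,20),F(460,102)),("cornerNL",E(272,348),F(310,428)),("cornerNR",E(422,340),F(463,417)),("cornerFL",E(247,47),F(298,127))]:
    p,r=tri((m1,a),(m2,b));print(n,p.round(4),r)
nl,nr,fl=[onz(m2,F(*q),.012) for q in((310,428),(463,417),(298,127))]
nl1,nr1,fl1=[onz(m1,E(*q),.012) for q in((272,348),(422,340),(247,47))]
for a,b,c in((nl,nr,fl),(nl1,nr1,fl1)):
    x=b-a;y=c-a
    print("w",np.linalg.norm(x),"h",np.linalg.norm(y),"yaws",np.degrees(np.arctan2(x[1],x[0])),np.degrees(np.arctan2(y[1],y[0]))-90)
    u=y/np.linalg.norm(y);o=(a+b)/2+.075*u;o2=(c+x/2)-.110*u;print("origin",o,o2)
# rod end & groove in hand
for m,q in((m1,E(326,182)),(m1,E(326,493)),(m2,F(245,262)),(m2,F(246,573))):
    print("held",onz(m,q,.299+.019+(.006 if 0 else 0)))
E
python3 g.py
```

```text
Traceback (most recent call last):
  File "g.py", line 9, in <module>
    r,cc=np.where(mk);print("yellow bottom",u-8+cc[r==r.max()].mean(),v-12+r.max())
                                                      ~~~~~^^
ValueError: zero-size array to reduction operation maximum which has no identity
```

```bash
sed -i 's/>140))/>110)\&(hsv[...,2]>90))/; s/hsv\[...,0\]>22)/hsv[...,0]>20)/; s/    r,cc=np.where(mk);/    r,cc=np.where(mk);\n    if not len(r): print("none",hsv[v,u]);continue\n    /' g.py; python3 g.py
```

```text
yellow bottom 326.0 106
yellow bottom 412.5 108
tip [0.5881 0.0469 0.1219] [array([-0., -1.]), array([-0.1,  1. ])]
posttop [0.5866 0.0696 0.1739] [array([-0. ,  0.1]), array([ 0. , -0.1])]
cornerNL [ 0.5479 -0.104   0.0045] [array([ 0., -0.]), array([-0.,  0.])]
cornerNR [ 0.6454 -0.0952  0.0158] [array([-0. , -0.8]), array([0. , 0.8])]
cornerFL [0.5379 0.0822 0.001 ] [array([-0. , -0.1]), array([-0. ,  0.1])]
w 0.09952056188652758 h 0.18318911571860755 yaws 3.8618241908346502 3.151964752110402
origin [ 0.59270301 -0.0236252   0.012     ] [ 0.59280259 -0.02543334  0.012     ]
w 0.0975967411623313 h 0.18283777782789995 yaws 2.6896601832136624 2.977088068052396
origin [ 0.59331576 -0.02469334  0.012     ] [ 0.59342805 -0.02685264  0.012     ]
held [0.58476826 0.01696322 0.318     ]
held [ 0.58418852 -0.05212283  0.318     ]
held [0.50550402 0.0179679  0.318     ]
held [ 0.50524273 -0.0514993   0.318     ]
```

The checks agree: post top measured at z 0.174 (175 mm given), base 99×183 mm, and post and tip within 1–2 mm of prediction. I take the fixture origin as (0.5925, -0.025) with yaw 3.2°, and the tip at z 0.122. Next I hover the rod above the forks.

```bash
python3 nudge.py '.01 .05 0 -3.6 0;.022 .087 .03 -3.6 0;.022 .087 .08 -3.6 0;.022 .087 .13 -3.6 0;.022 .087 .18 -3.6 0;.022 .087 .21 -3.6 0;.022 .087 .21 -3.6 0;.022 .087 .21 -3.6 0'
python3 - <<'E'
from h import *
import pickle
o=save("g");im=o["wrist"][0]
m=o["wrist"][1]
# predicted pixel of groove/seat corners for check
o0=np.array([.5925,-.025]);a=np.radians(3.2);X=np.array([np.cos(a),np.sin(a)]);Y=np.array([-X[1],X[0]])
for n,x,y,z in[("prong top L far",-7,45,66),("lead top",-10,45,79),("nose far",5,45,58),("jaw top far",15,45,78),("posttop",0,95,175),("lip",7,45,50)]:
    p=o0+X*x/1000+Y*y/1000;print(n,proj(m,(*p,z/1000)).round(1))
t1=cv2.resize(im[0:300,200:460],None,fx=2,fy=2,interpolation=cv2.INTER_CUBIC)
s=cv2.resize(o["side"][0][190:310,290:370],None,fx=3.5,fy=3.5,interpolation=cv2.INTER_CUBIC)
c=np.zeros((600,800,3),np.uint8);c[:t1.shape[0],:t1.shape[1]]=t1;c[:s.shape[0],520:520+s.shape[1]]=s
cv2.imwrite("pics/g2.png",c)
E
```

```text
t: 6.52
tool_pos: [0.5926, -0.0278, 0.0905]
tool_rot: [179.9, 0.0, 93.2]
contact_force: [-0.4, 0.7, -1.7]
gripper_width: 0.0114
grip_force: 50.0
prong top L far [309.8 183. ]
lead top [302.9 186.4]
nose far [331.8 181. ]
jaw top far [352.8 186. ]
posttop [324.1  12.4]
lip [334.9 179.3]
```

View pics/g2.png

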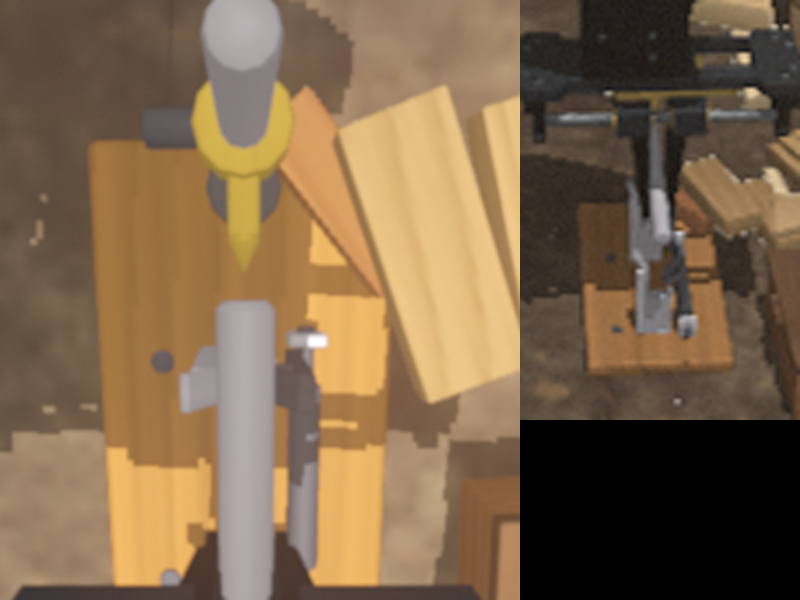

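The picture shows the post top at px (321,16), the pointer tip at (321.5,134) and the rod end at (322.5,150), so the rod is nearly in line with the pointer. The rod lies between the fixed prong on the left and the jaw on the right. I'll convert this to numbers.

Run:
```python
from h import *
import pickle
m=pickle.load(open("pics/g.pkl","rb"))["wrist"][1]
im=pickle.load(open("pics/g.pkl","rb"))["wrist"][0]
q=lambda x,y:(200+x/2,y/2)
o0=np.array([.5925,-.025]);a=np.radians(3.2);A=np.array([[np.cos(a),np.sin(a)],[-np.sin(a),np.cos(a)]])
T=np.array(ctrl.sense()["tool_pos"])
f=lambda p:((A@(p[:2]-o0))*1000).round(1)
for n,p in[("post",onz(m,q(242,32),.175)),("tip",onz(m,q(243,268),.122)),("rod end axis(far top)",onz(m,q(245,302),.1125)),("rod mid",onz(m,q(246,450),.1155)),("lead-in top inner",onz(m,q(216,347),.079)),("prong outer far",onz(m,q(181,375),.079)),("jaw bright",onz(m,q(307,340),.078))]: print(n,p.round(4),f(p))
print("tool",T,f(T))
for y in (180,220,260,280): print(y, im[y//1,295:345].mean(1).astype(int).tolist())
```

```text
post [0.5866 0.0692 0.175 ] [-0.6 94.3]
tip [0.5879 0.0452 0.122 ] [-0.6 70.3]
rod end axis(far top) [0.5887 0.0387 0.1125] [-0.3 63.8]
rod mid [0.5905 0.0092 0.1155] [-0.1 34.2]
lead-in top inner [0.5822 0.0259 0.079 ] [-7.4 51.4]
prong outer far [0.5738 0.0185 0.079 ] [-16.2  44.4]
jaw bright [0.6047 0.0288 0.078 ] [15.2 53. ]
tool [ 0.59238866 -0.02792478  0.09104832] [-0.3 -2.9]
180 [116, 123, 135, 142, 143, 143, 142, 142, 142, 141, 141, 140, 139, 140, 147, 152, 157, 159, 161, 164, 166, 167, 170, 171, 173, 174, 174, 175, 174, 173, 171, 170, 168, 168, 167, 165, 165, 163, 161, 159, 154, 149, 144, 135, 124, 120, 115, 102, 89, 85]
220 [118, 118, 117, 115, 114, 112, 111, 110, 110, 112, 113, 115, 120, 130, 141, 151, 156, 159, 162, 164, 166, 168, 170, 172, 173, 173, 174, 174, 173, 172, 171, 169, 168, 167, 165, 165, 163, 162, 160, 157, 152, 142, 130, 121, 119, 120, 120, 118, 110, 98]
260 [167, 167, 167, 164, 163, 161, 160, 162, 163, 165, 166, 162, 145, 130, 137, 149, 156, 159, 161, 164, 166, 168, 169, 171, 172, 173, 173, 173, 173, 172, 170, 167, 166, 165, 165, 163, 162, 159, 157, 154, 152, 155, 164, 167, 169, 170, 165, 147, 121, 111]
280 [110, 75, 60, 61, 60, 61, 61, 61, 61, 62, 60, 62, 61, 80, 112, 141, 154, 159, 161, 164, 166, 168, 168, 170, 171, 172, 172, 171, 171, 170, 169, 166, 165, 164, 163, 161, 160, 158, 156, 154, 142, 117, 86, 65, 61, 62, 63, 62, 62, 62]
```

Lateral error is about 0.4 mm, and the rod's middle is about 1 mm off. Now I press down.

```bash
python3 nudge.py '0 -.0004 .01 0 0;0 -.0004 .02 0 0;0 -.0004 .026 0 0;0 -.0004 .032 0 0;0 -.0004 .038 0 0' 60
```

```text
t: 7.3
tool_pos: [0.5913, -0.0279, 0.0512]
tool_rot: [-180.0, -0.0, 93.2]
contact_force: [-0.8, 1.1, -1.2]
gripper_width: 0.0107
grip_force: 60.0
```

```bash
python3 nudge.py '0 0 .005 0 0;0 0 .01 0 0;0 0 .015 0 0;0 0 .019 0 0;0 0 .021 0 0;0 0 .021 0 0'; python3 -c "
from h import *
print(ctrl.sense()['contact_force'],ctrl.sense()['moment'])"
```

```text
t: 8.05
tool_pos: [0.5917, -0.0279, 0.0304]
tool_rot: [180.0, 0.0, 93.2]
contact_force: [5.0, 0.1, -2.9]
gripper_width: 0.0107
grip_force: 60.0
[ 5.04856359  0.08454621 -2.92211143] [-0.0298151  -0.75706015  0.10122328]
```

```bash
python3 nudge.py '0 .0006 .001 0 0;0 .0006 .002 0 0;0 .0006 .002 0 0'
python3 - <<'E'
from h import *
o=save("h");im=o["wrist"][0]
a=cv2.resize(im[0:300,200:460],None,fx=2,fy=2,interpolation=cv2.INTER_CUBIC)
s=cv2.resize(o["side"][0][190:310,290:370],None,fx=3.5,fy=3.5,interpolation=cv2.INTER_CUBIC)
c=np.zeros((600,800,3),np.uint8);c[:,:520]=a;c[:s.shape[0],520:]=s
cv2.imwrite("pics/h2.png",c)
E
```

```text
t: 8.43
tool_pos: [0.5918, -0.0279, 0.0295]
tool_rot: [180.0, 0.0, 93.2]
contact_force: [-0.9, 0.4, 9.8]
gripper_width: 0.0107
grip_force: 60.0
```

The z force is now +9.8 N with no lateral load, so the rod is on the fork floor. I release it, keeping the fingers inside the forks' room, and rise straight up.

```bash
python3 nudge.py '0 0 -.001 0 .04;0 0 -.001 0 .04;0 0 -.001 0 .04;0 0 -.001 0 .04;0 0 -.03 0 .04;0 0 -.07 0 .04;0 0 -.12 0 .04;0 0 -.17 0 .06;0 0 -.22 0 .06;-.0 -.05 -.26 0 .06;0 -.08 -.27 0 .06;0 -.08 -.27 0 .06'
python3 - <<'E'
from h import *
import pickle
o=save("i");im,m=o["wrist"]
o0=np.array([.592,-.025]);u,v=proj(m,(*o0,.05)).astype(int);print(u,v)
y0=min(max(v-90,0),300);x0=min(max(u-65,0),510)
a=cv2.resize(im[y0:y0+180,x0:x0+130],None,fx=3.3,fy=3.3,interpolation=cv2.INTER_CUBIC)
s=cv2.resize(o["side"][0][200:300,300:360],None,fx=5,fy=5,interpolation=cv2.INTER_CUBIC)
c=np.zeros((600,800,3),np.uint8);c[:a.shape[0],:a.shape[1]]=a;c[:s.shape[0],480:480+s.shape[1]]=s
print(x0,y0);cv2.imwrite("pics/i2.png",c)
E
```

```text
t: 10.07
tool_pos: [0.5108, -0.0323, 0.3]
tool_rot: [179.9, 0.0, 93.1]
contact_force: [-0.1, -0.3, -0.2]
gripper_width: 0.0598
grip_force: 0.0
391 196
326 106
```

View pics/i2.png

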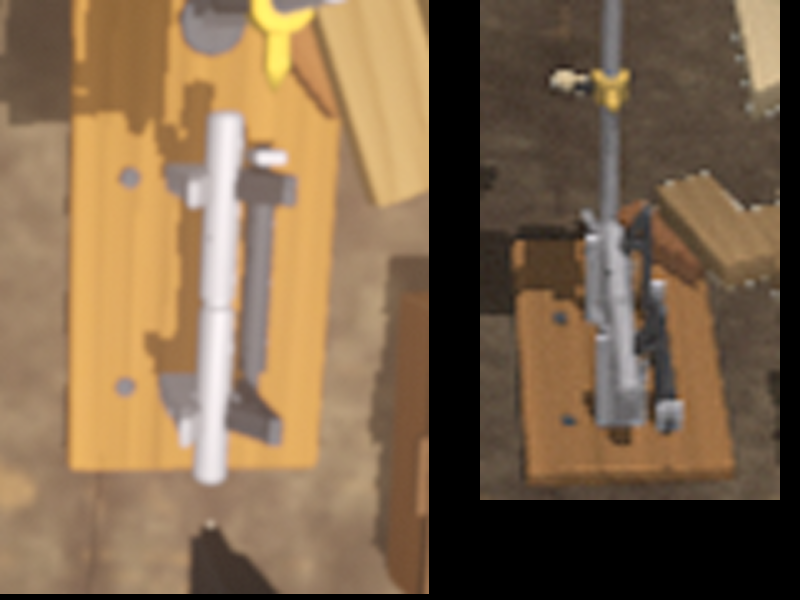

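The wrist crop shows the rod seated in both forks, with its groove at (216,307) between the forks and its ends at (226,112) and (209,480). The jaw noses reach against it and the pointer is untouched. I'll check the numbers and move on to view the loupe.

```bash
python3 nudge.py '-.04 -.02 0 10 .06;-.08 -.04 0 20 .06;-.12 -.06 0 30 .06;-.16 -.08 .01 40 .06;-.2 -.1 .02 50 .06;-.23 -.12 .02 60 .06;-.256 -.135 .02 70 .06;-.256 -.135 .02 80 .06;-.256 -.135 .02 90 .06;-.256 -.135 .02 93 .06;-.256 -.135 .02 93 .06;-.256 -.135 .02 93 .06'
python3 - <<'E'
from h import *
import pickle
m=pickle.load(open("pics/i.pkl","rb"))["wrist"][1]
q=lambda x,y:(326+x/3.3,106+y/3.3)
for n,p in[("groove",onz(m,q(215.5,307),.055)),("far end",onz(m,q(226,113),.053)),("near end",onz(m,q(210,482),.053)),("tip",onz(m,q(276,86),.122))]: print(n,p.round(4))
im,m=cam("wrist");pickle.dump((im,m),open("pics/j.pkl","wb"));cv2.imwrite("pics/j.png",im)
E
```

```text
t: 11.72
tool_pos: [0.3916, -0.2955, 0.278]
tool_rot: [-180.0, 0.0, 0.2]
contact_force: [0.0, 0.7, -0.2]
gripper_width: 0.06
grip_force: 0.0
groove [ 0.5909 -0.0271  0.055 ]
far end [0.5879 0.0381 0.053 ]
near end [ 0.596  -0.0916  0.053 ]
tip [0.5878 0.0466 0.122 ]
```

View pics/j.png

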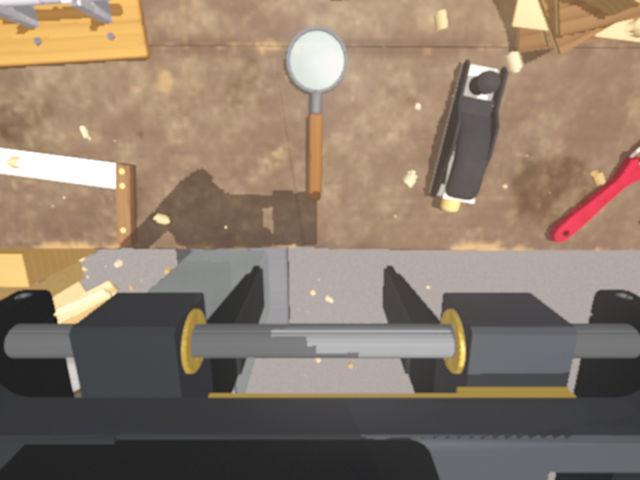

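The wrist view shows the lens at (316,61) and the handle from (315,112) to (315,198), pointing straight up the picture (world +x). The groove measures (0.5912, -0.027). I'll take a second, lower view and fit by mask.

```bash
python3 nudge.py '.03 0 .05 0 .06;.05 0 .08 0 .06;.05 0 .08 0 .06;.05 0 .08 0 .06'
cat > lp.py <<'E'
from h import *
import pickle
im2,m2=cam("wrist");pickle.dump((im2,m2),open("pics/k.pkl","wb"));cv2.imwrite("pics/k.png",im2)
im1,m1=pickle.load(open("pics/j.pkl","rb"))
def feats(im,m):
    hsv=cv2.cvtColor(im,cv2.COLOR_BGR2HSV)
    u,v=proj(m,(.545,-.296,.009)).astype(int);f=m["K"][0,0]/(m["c"][2])
    r=int(.05*f);mk=((hsv[...,1]<70)&(hsv[...,2]>80)).astype(np.uint8)
    roi=np.zeros_like(mk);roi[max(v-r,0):v+r,u-r:u+r]=1;mk*=roi
    mk=cv2.morphologyEx(mk,cv2.MORPH_CLOSE,np.ones((5,5)));k9=int(.02*f)|1
    mk=cv2.morphologyEx(mk,cv2.MORPH_OPEN,cv2.getStructuringElement(cv2.MORPH_ELLIPSE,(k9,k9)))
    c=max(cv2.findContours(mk,cv2.RETR_EXTERNAL,cv2.CHAIN_APPROX_NONE)[0],key=cv2.contourArea)
    el=cv2.fitEllipse(c);print("lens",el,"diam m at .009",np.array(el[1])/m["K"][0,0]*(m["c"][2]-.009))
    u,v=proj(m,(.44,-.296,.018)).astype(int);w=int(.03*f);h=int(.08*f)
    mk=((hsv[...,0]<18)&(hsv[...,1]>135)&(hsv[...,2]>60)).astype(np.uint8)
    roi=np.zeros_like(mk);roi[max(v-h,0):v+h,u-w:u+w]=1;mk*=roi
    n,l,st,_=cv2.connectedComponentsWithStats(mk);k=1+np.argmax(st[1:,4])
    P=np.argwhere(l==k)[:,::-1].astype(np.float32);rc=cv2.minAreaRect(P);bx=cv2.boxPoints(rc);print("handle",rc)
    bx=bx[np.argsort(bx[:,1])];return np.array(el[0]),bx[:2].mean(0),bx[2:].mean(0)
A,B=feats(im1,m1),feats(im2,m2)
for n,a,b,z in zip(("lens","front","back"),A,B,(.012,.018,.018)):
    p,r=tri((m1,a),(m2,b));print(n,p.round(4),r,onz(m1,a,z).round(4),onz(m2,b,z).round(4))
E
python3 lp.py
```

```text
t: 12.28
tool_pos: [0.4412, -0.2954, 0.1995]
tool_rot: [180.0, -0.0, 0.2]
contact_force: [0.4, -0.7, 0.8]
gripper_width: 0.0601
grip_force: 0.0
lens ((316.9794006347656, 60.215641021728516), (64.78871154785156, 71.56489562988281), 173.7057342529297) diam m at .009 [0.07807487 0.08624064]
handle ((314.5, 157.5), (81.0, 11.0), 90.0)
lens ((323.713134765625, 102.28229522705078), (92.75581359863281, 96.25904083251953), 162.82565307617188) diam m at .009 [0.0917934  0.09526027]
handle ((313.0796813964844, 214.53713989257812), (13.319304466247559, 89.0572280883789), 1.023030161857605)
lens [ 0.5424 -0.2935  0.0242] [array([ 3.5, -0.7]), array([-4.2,  0.8])] [ 0.5438 -0.2895  0.012 ] [ 0.5441 -0.2973  0.012 ]
front [ 0.4837 -0.2877  0.0299] [array([0.6, 0. ]), array([-0.7, -0. ])] [ 0.4842 -0.2868  0.018 ] [ 0.4825 -0.2881  0.018 ]
back [ 0.3917 -0.2863  0.0151] [array([-0.2, -0. ]), array([0.2, 0. ])] [ 0.3921 -0.2866  0.018 ] [ 0.3927 -0.2861  0.018 ]
```

Run:
```python
from h import *
import pickle
L=[]
for n,g in(("j",(316,61)),("k",(316,104))):
    im,m=pickle.load(open(f"pics/{n}.pkl","rb"))
    R0=.034*m["K"][0,0]/(m["c"][2]-.01)/ (m["R"][:,2]@np.array([0,0,-1]))
    gr=cv2.GaussianBlur(cv2.cvtColor(im,cv2.COLOR_BGR2GRAY),(3,3),0)
    c=cv2.HoughCircles(gr,cv2.HOUGH_GRADIENT,1,5,param1=80,param2=12,minRadius=int(R0*.8),maxRadius=int(R0*1.2))
    cc=[q for q in c[0] if abs(q[0]-g[0])<20 and abs(q[1]-g[1])<30][:4]
    print(n,"R0",R0,np.round(cc,1).tolist())
    L.append((m,np.array(cc[0][:2],float)));print(onz(m,cc[0][:2],.01).round(4))
    # handle centreline saturation scan
    hsv=cv2.cvtColor(im,cv2.COLOR_BGR2HSV)
    for x in (.41,.43,.45,.47):
        u,v=proj(m,(x,-.287,.018)).astype(int);row=hsv[v,u-16:u+17];print(x,u-16,v,row[:,0].tolist(),row[:,1].tolist())
    u=int(proj(m,(.44,-.287,.018))[0]);v0=int(proj(m,(.38,-.287,.018))[1]);print("col",u,"bottom v0",v0,hsv[v0-14:v0+6,u].tolist())
print(tri(*L))
```

```text
j R0 29.33391040911289 [[312.5, 60.5, 30.899999618530273], [320.5, 58.5, 34.400001525878906], [317.5, 63.5, 32.20000076293945], [316.5, 55.5, 25.399999618530273]]
[ 0.5439 -0.2845  0.01  ]
0.41 298 183 [14, 14, 14, 14, 14, 13, 14, 13, 14, 13, 13, 14, 14, 14, 14, 14, 14, 14, 14, 14, 14, 14, 15, 14, 15, 15, 15, 14, 14, 15, 14, 15, 15] [83, 82, 82, 82, 82, 83, 83, 84, 86, 101, 126, 140, 144, 145, 142, 142, 141, 142, 141, 143, 144, 145, 136, 109, 85, 79, 77, 79, 81, 83, 81, 82, 81]
0.43 298 165 [15, 15, 15, 15, 15, 15, 15, 14, 14, 14, 14, 14, 14, 14, 14, 15, 14, 14, 14, 14, 14, 14, 14, 14, 15, 15, 15, 15, 15, 15, 15, 15, 16] [77, 78, 77, 78, 79, 80, 81, 84, 84, 94, 120, 141, 146, 145, 144, 143, 142, 142, 142, 140, 141, 142, 138, 122, 97, 84, 83, 84, 82, 83, 84, 85, 85]
0.45 298 148 [13, 13, 13, 13, 13, 14, 13, 13, 12, 13, 12, 13, 13, 14, 14, 14, 14, 14, 14, 15, 15, 14, 14, 14, 15, 15, 15, 16, 15, 15, 14, 14, 14] [81, 80, 81, 82, 82, 83, 86, 87, 82, 86, 110, 132, 138, 141, 141, 141, 139, 141, 140, 143, 143, 143, 142, 127, 95, 80, 78, 80, 79, 82, 82, 83, 82]
0.47 298 130 [14, 14, 13, 13, 1
[... 1686 characters left out ...]
14, 14, 14, 14, 14, 14, 13, 13, 13, 13, 13, 14, 14, 15, 14, 14, 14, 15, 15, 15, 15, 15, 15, 14, 14, 14, 14, 14, 13, 13, 14, 14, 14] [79, 78, 77, 77, 77, 80, 79, 78, 79, 99, 126, 137, 137, 140, 139, 136, 136, 137, 138, 139, 139, 140, 139, 138, 134, 121, 95, 80, 78, 79, 79, 80, 80]
col 312 bottom v0 270 [[12, 135, 138], [13, 136, 139], [13, 135, 138], [13, 134, 135], [13, 128, 128], [13, 102, 120], [15, 86, 133], [14, 82, 161], [14, 80, 176], [14, 78, 180], [14, 77, 181], [14, 77, 181], [14, 77, 179], [14, 77, 178], [15, 77, 176], [15, 79, 175], [14, 79, 175], [14, 78, 174], [14, 79, 174], [15, 81, 176]]
(array([ 0.54571784, -0.28443646, -0.00054864]), [array([0.2, 0. ]), array([-0.2, -0. ])])
```

```bash
cat > lp2.py <<'E'
from h import *
import pickle
F=[]
for n,g in(("j",(316,61)),("k",(316,104))):
    im,m=pickle.load(open(f"pics/{n}.pkl","rb"));hsv=cv2.cvtColor(im,cv2.COLOR_BGR2HSV)
    f=m["K"][0,0]/m["c"][2]
    S=hsv[...,1]
    print("sat row",S[g[1],g[0]-50:g[0]+51:2].tolist());
    mk=((S<63)).astype(np.uint8);roi=np.zeros_like(mk);r=int(.046*f);roi[g[1]-r:g[1]+r,g[0]-r:g[0]+r]=1;mk*=roi
    k=int(.03*f)|1;mk=cv2.morphologyEx(cv2.morphologyEx(mk,cv2.MORPH_CLOSE,np.ones((3,3))),cv2.MORPH_OPEN,cv2.getStructuringElement(cv2.MORPH_ELLIPSE,(k,k)))
    c=max(cv2.findContours(mk,cv2.RETR_EXTERNAL,cv2.CHAIN_APPROX_NONE)[0],key=cv2.contourArea)
    el=cv2.fitEllipse(c);print(n,"lens",np.round(el[0],1),np.round(el[1],1),np.array(el[1])/m["K"][0,0]*np.linalg.norm(m["c"]-onz(m,el[0],.01)))
    u,v=proj(m,(.44,-.287,.018)).astype(int);w=int(.025*f);h=int(.075*f)
    mk=(S>111).astype(np.uint8);roi=np.zeros_like(mk);roi[v-h:v+h,u-w:u+w]=1;mk*=roi
    nn,l,st,_=cv2.connectedComponentsWithStats(mk);kk=1+np.argmax(st[1:,4])
    P=np.argwhere(l==kk)[:,::-1].astype(np.float32);rc=cv2.minAreaRect(P);bx=cv2.boxPoints(rc);print("handle",np.round(rc[1],1),rc[2])
    bx=bx[np.argsort(bx[:,1])];F.append((m,np.array(el[0]),bx[:2].mean(0),bx[2:].mean(0)))
for i,(n,z) in enumerate((("lens",.010),("front",.018),("back",.018)),1):
    p,r=tri((F[0][0],F[0][i]),(F[1][0],F[1][i]));print(n,p.round(4),r,[onz(q[0],q[i],z).round(4) for q in F])
E
python3 lp2.py
```

```text
sat row [77, 77, 78, 77, 76, 75, 76, 74, 75, 68, 14, 3, 7, 10, 10, 10, 10, 9, 9, 8, 7, 6, 6, 5, 5, 4, 4, 4, 4, 5, 5, 5, 6, 6, 5, 6, 7, 7, 6, 7, 12, 62, 70, 71, 72, 70, 72, 73, 71, 72, 72]
j lens [316.2  59.5] [62.5 69. ] [0.07632281 0.08431292]
handle [13.6 85.2] 1.1691392660140991
sat row [72, 74, 75, 74, 71, 70, 32, 6, 4, 9, 8, 9, 9, 9, 10, 9, 8, 8, 7, 7, 6, 7, 6, 6, 6, 5, 5, 3, 3, 3, 3, 3, 2, 2, 2, 2, 1, 1, 1, 0, 6, 6, 12, 61, 66, 66, 67, 67, 67, 69, 68]
k lens [314.6 101.5] [74.6 79.1] [0.07390585 0.07830435]
handle [96. 16.] 90.0
lens [ 0.5449 -0.2887  0.0098] [array([0.1, 0. ]), array([-0.1, -0. ])] [array([ 0.5449, -0.2886,  0.01  ]), array([ 0.5449, -0.2888,  0.01  ])]
front [ 0.4878 -0.2875  0.0127] [array([-0.3, -0. ]), array([0.3, 0. ])] [array([ 0.4875, -0.2879,  0.018 ]), array([ 0.4882, -0.2873,  0.018 ])]
back [ 0.39   -0.2862  0.0134] [array([0.5, 0. ]), array([-0.6, -0. ])] [array([ 0.3908, -0.2857,  0.018 ]), array([ 0.3917, -0.2869,  0.018 ])]
```

Everything is consistent: lens at (0.5449, -0.2887, 0.0098), handle from 0.391 to 0.488 along x, and axis yaw about -0.9°. The origin is then about (0.4498, -0.2872). Now I'll grasp it.

```bash
python3 nudge.py '.0086 -.0082 .04 1.1 .05;.0086 -.0082 .09 1.1 .05;.0086 -.0082 .14 1.1 .05;.0086 -.0082 .17 1.1 .05;.0086 -.0082 .185 1.1 .05;.0086 -.0082 .195 1.1 .05;.0086 -.0082 .195 1.1 .05;.0086 -.0082 .195 1.1 0;.0086 -.0082 .195 1.1 0;.0086 -.0082 .195 1.1 0;.0086 -.0082 .195 1.1 0;.0086 -.0082 .195 1.1 0' 45
```

```text
t: 13.82
tool_pos: [0.4499, -0.287, 0.0038]
tool_rot: [180.0, -0.0, -0.9]
contact_force: [-0.2, 0.7, 3.5]
gripper_width: 0.0158
grip_force: 45.0
```

Width reads 15.8 mm, so the handle is gripped. Lift it and carry it to just above the target.

```bash
python3 nudge.py '0 0 -.02 0 0;0 0 -.05 0 0;0 0 -.1 0 0;0 0 -.14 0 0;.01 -.04 -.14 0 0;.02 -.09 -.14 0 0;.03 -.14 -.14 0 0;.04 -.19 -.14 0 0;.0423 -.23 -.14 0 0;.0423 -.2624 -.14 0 0;.0423 -.2624 -.13 0 0;.0423 -.2624 -.13 0 0'
python3 - <<'E'
from h import *
import pickle
o=save("m")
for k in ("wrist",): print(proj(o[k][1],(.5912,-.0268,.139)))
i=o["wrist"][0];a=i[:360,140:500]
s=cv2.resize(o["side"][0][180:300,270:390],None,fx=3.6,fy=3.6,interpolation=cv2.INTER_CUBIC)
b=cv2.resize(o["scene"][0][170:290,265:385],None,fx=1.4,fy=1.4)
c=np.zeros((600,800,3),np.uint8);c[:360,:360]=a;c[:432,364:796]=s;c[400:400+b.shape[0],:b.shape[1]]=b
cv2.imwrite("pics/m2.png",c)
E
```

```text
t: 15.32
tool_pos: [0.4961, -0.0256, 0.1328]
tool_rot: [-180.0, 0.1, -0.9]
contact_force: [0.3, -0.2, -0.3]
gripper_width: 0.0156
grip_force: 45.0
[317.3325896   84.30953516]
```

View pics/m2.png

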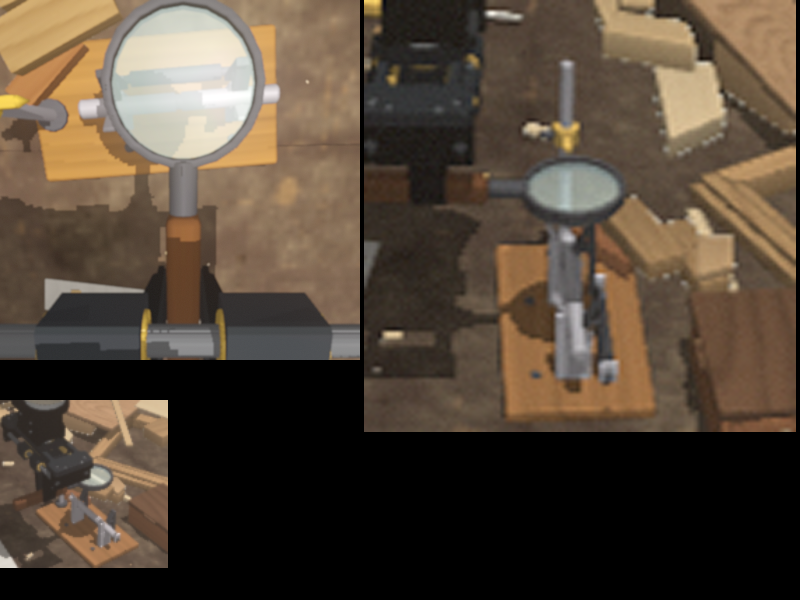

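The composite shows the lens ring centred at wrist px (324,81) and side px (328.6,232.8), clear of the post and forks. It looks about 3 mm to one side of the groove. I'll refine the tip height and lens position numerically.

```bash
cat > fin.py <<'E'
from h import *
import pickle
L=lambda n:pickle.load(open(f"pics/{n}.pkl","rb"))
me,mf,mg,mi=L("e")[1],L("f")[1],L("g")["wrist"][1],L("i")["wrist"][1]
T=[(me,(326.4,107.3)),(mf,(413.3,106.8)),(mg,(321.5,134)),(mi,(326+276/3.3,106+86/3.3))]
print("tip",*tri(*T));print("tip -1px",tri(*[(m,(u,v+1)) for m,(u,v) in T])[0])
G=[(me,None)]
o=L("m");im,m=o["wrist"]
# ring: radial scan for outer edge (strong gradient) about (324,81)
g=cv2.GaussianBlur(cv2.cvtColor(im,cv2.COLOR_BGR2GRAY),(3,3),0).astype(float)
def ring(g,c,r0,r1,n=180):
    P=[]
    for t in np.radians(np.arange(0,360,360/n)):
        rr=np.arange(r0,r1,.5);x=c[0]+rr*np.cos(t);y=c[1]+rr*np.sin(t)
        ok=(y>=1)&(y<478)
        if ok.sum()<len(rr): continue
        p=cv2.remap(g.astype(np.float32),x.astype(np.float32)[None],y.astype(np.float32)[None],1)[0]
        k=np.argmax(np.gradient(p));P.append((x[k],y[k]))   # dark ring -> bright outside
    P=np.array(P,np.float32)
    for _ in range(5):
        el=cv2.fitEllipseDirect(P);d=np.abs(np.linalg.norm(P-el[0],axis=1)-np.mean(el[1])/2);P=P[d<max(2,2*np.median(d))]
    return el,len(P)
el,n=ring(g,(324,81),73,92);print("wrist ring",el,n)
d=np.linalg.norm(m["c"]-onz(m,el[0],.138));print("diam->",np.array(el[1])/m["K"][0,0]*d,"TCPz",ctrl.sense()["tool_pos"])
s,ms=o["side"];gs=cv2.cvtColor(s,cv2.COLOR_BGR2HSV)
obs=[(m,el[0]),(ms,(328.6,232.8)),(o["scene"][1],(334.3,225.7))]
print("lens tri",*tri(*obs));print("lens tri w+side",*tri(*obs[:2]));print("on plane",onz(m,el[0],.138))
E
python3 fin.py
```

```text
tip [0.58778581 0.04646131 0.12293787] [array([-0.2,  0.2]), array([0.1, 1.2]), array([-0.2, -3.6]), array([0.2, 0.1])]
tip -1px [0.58783391 0.04572949 0.12288442]
wrist ring ((326.535888671875, 82.66352081298828), (155.6630401611328, 159.70005798339844), 159.14588928222656) 86
diam-> [0.07117841 0.07302437] TCPz [ 0.49651431 -0.0262185   0.13356811]
lens tri [ 0.59312115 -0.03229763  0.13960279] [array([ 3.9, -3.7]), array([0.2, 1.1]), array([-1.4, -1. ])]
lens tri w+side [ 0.59202777 -0.03061489  0.14144875] [array([-0.1, -1.5]), array([-0.2,  0. ])]
on plane [ 0.5919004  -0.03068815  0.138     ]
```

```bash
cat > fin2.py <<'E'
from h import *
import pickle,sys
def ringfit(im,c,r):
    hsv=cv2.cvtColor(im,cv2.COLOR_BGR2HSV);mk=((hsv[...,1]<60)&(hsv[...,2]<135)&(hsv[...,2]>50)).astype(np.uint8)
    yy,xx=np.mgrid[:480,:640];d=np.hypot(xx-c[0],yy-c[1]);mk[(d>r*1.1)|(d<r*.85)|((yy>c[1]+.8*r)&(abs(xx-c[0])<.3*r))]=0
    P=np.argwhere(mk)[:,::-1].astype(float)
    for _ in range(6):   # circle LSQ
        A=np.c_[2*P,np.ones(len(P))];s=np.linalg.lstsq(A,(P**2).sum(1),rcond=None)[0];R0=np.sqrt(s[2]+s[0]**2+s[1]**2)
        e=np.abs(np.hypot(P[:,0]-s[0],P[:,1]-s[1])-R0);P=P[e<5]
    el=cv2.fitEllipseDirect(P.astype(np.float32));return s[:2],R0,el,len(P)
if __name__=="__main__":
    o=pickle.load(open("pics/m.pkl","rb"));im,m=o["wrist"]
    c,R0,el,n=ringfit(im,(324,82),81);print(c,R0,el,n)
    for q in(c,el[0]): print(onz(m,q,.138).round(4))
    print("expected from TCP", )
    # handle centreline direction in hand: high-sat mask
    hsv=cv2.cvtColor(im,cv2.COLOR_BGR2HSV)
    for z,v in((.148,235),(.148,265)):
        row=hsv[v,290:360,1];w=np.where(row>110)[0];print(v,290+w.min(),290+w.max(),onz(m,(290+(w.min()+w.max())/2,v),.147).round(4))
    # neck
    row=hsv[190,295:355,1];w=np.where(row<50)[0];print("neck",295+w.min(),295+w.max(),onz(m,(295+(w.min()+w.max())/2,190),.139).round(4))
    print(m["c"])
E
python3 fin2.py
```

```text
[319.52978599  81.2557162 ] 77.6013555579335 ((319.4938049316406, 81.48385620117188), (153.18820190429688, 157.2381134033203), 23.424949645996094) 1412
[ 0.5925 -0.0277  0.138 ]
[ 0.5924 -0.0277  0.138 ]
expected from TCP
235 306 340 [ 0.5277 -0.0281  0.147 ]
265 306 340 [ 0.5135 -0.0278  0.147 ]
neck 310 336 [ 0.5466 -0.0284  0.139 ]
[ 0.57123535 -0.0287525   0.30321377]
```

Run:
```python
from h import *
import pickle
im,m=pickle.load(open("pics/m.pkl","rb"))["wrist"]
for v,(a,b) in {104:(205,250),96:(395,435),95:(395,435),107:(205,250)}.items():
    print(v,a,im[v,a:b].mean(1).astype(int).tolist())
A,B=onz(m,(219.5,108),.053),onz(m,(419,93),.053);print(A,B,np.linalg.norm(A-B),(A+B)/2)
for v in(50,70,82,100,120): 
    print(v,"L",im[v,236:262].mean(1).astype(int).tolist(),"R",im[v,388:412].mean(1).astype(int).tolist())
for u in(300,324,345): print(u,"B",im[150:172,u].mean(1).astype(int).tolist(),"T",im[0:14,u].mean(1).astype(int).tolist())
```

```text
104 205 [145, 149, 148, 149, 149, 148, 148, 149, 148, 148, 149, 149, 158, 174, 192, 208, 215, 217, 217, 217, 217, 217, 218, 218, 218, 219, 219, 220, 220, 220, 220, 218, 215, 209, 190, 164, 155, 152, 143, 130, 124, 128, 132, 137, 141]
96 395 [121, 135, 140, 141, 142, 141, 140, 154, 188, 213, 222, 223, 222, 222, 221, 220, 220, 219, 219, 219, 218, 216, 209, 194, 166, 132, 119, 120, 120, 122, 123, 124, 125, 125, 125, 124, 124, 123, 122, 122]
95 395 [119, 135, 140, 143, 143, 142, 142, 152, 187, 215, 228, 230, 229, 228, 227, 227, 226, 226, 226, 225, 224, 222, 215, 199, 170, 134, 119, 118, 121, 121, 123, 123, 123, 124, 123, 122, 123, 122, 121, 121]
107 205 [117, 137, 148, 150, 149, 150, 149, 149, 149, 149, 148, 149, 160, 179, 198, 214, 222, 223, 223, 223, 223, 223, 224, 224, 224, 225, 225, 226, 226, 226, 220, 197, 167, 155, 155, 155, 156, 156, 154, 145, 132, 124, 125, 129, 133]
[0.58841969 0.03818863 0.053     ] [ 0.595282   -0.09113839  0.053     ] 0.1295089518873591 [ 0.59185085 -0.02647488  0.053     ]
50 L [154, 154, 154, 154, 155, 156, 156, 156, 155, 152, 142, 131, 128, 131, 134, 137, 
[... 1069 characters left out ...]
 116, 104, 127] R [135, 140, 142, 142, 141, 141, 141, 146, 151, 153, 153, 153, 153, 153, 152, 153, 153, 153, 153, 153, 153, 154, 153, 153]
300 B [194, 194, 194, 184, 158, 130, 130, 138, 140, 137, 133, 129, 125, 127, 141, 154, 160, 161, 161, 160, 156, 145] T [134, 136, 135, 133, 127, 112, 94, 82, 93, 131, 167, 182, 187, 191]
324 B [215, 215, 214, 214, 214, 213, 211, 200, 168, 133, 123, 117, 115, 125, 134, 135, 135, 135, 134, 134, 135, 134] T [129, 115, 95, 83, 92, 130, 169, 185, 188, 193, 201, 205, 206, 205]
345 B [218, 218, 216, 206, 177, 140, 127, 136, 140, 140, 137, 134, 131, 130, 142, 156, 161, 154, 139, 120, 117, 122] T [135, 135, 135, 131, 123, 105, 88, 83, 102, 142, 174, 187, 190, 196]
```

```bash
cat > tip.py <<'E'
from h import *
import pickle
L=lambda n:pickle.load(open(f"pics/{n}.pkl","rb"))
V={"e":L("e"),"f":L("f"),"g":L("g")["wrist"],"i":L("i")["wrist"],"m":L("m")["wrist"]}
for k in("i","m"): V[k+"side"]=L(k)["side"];V[k+"scene"]=L(k)["scene"]
p0=np.array([.588,.0458,.122]);pb=np.array([.5874,.0558,.122])
T=[];P=[]
for k,(im,m) in V.items():
    a,b=proj(m,p0),proj(m,pb);d=(a-b)/np.linalg.norm(a-b);s=np.linalg.norm(a-b)/10
    hsv=cv2.cvtColor(im,cv2.COLOR_BGR2HSV)
    mk=(hsv[...,0]>20)&(hsv[...,0]<34)&(hsv[...,1]>135)&(hsv[...,2]>60)
    yy,xx=np.where(mk);q=np.c_[xx,yy]-a;al=q@d;ac=q@np.array([-d[1],d[0]])
    w=(al>-12*s)&(al<8*s+2)&(abs(ac)<5*s+1)
    if w.sum()<3: print(k,"none",a);continue
    M=al[w].max();sel=w&(al>M-1.5);uv=np.c_[xx,yy][sel].mean(0)+d*.7
    print(k,"pred",a.round(1),"obs",uv.round(1));T.append((m,uv)) if len(k)==1 else P.append((m,uv))
print("wrist",*tri(*T));
for j in range(len(T)): print("drop",j,tri(*(T[:j]+T[j+1:]))[0].round(4))
if P: print("fixed cams",*tri(*P))
m=V["m"][1];print("lens@.143",onz(m,(323,81.7),.143))
E
python3 tip.py
```

```text
e pred [326.4 108.3] obs [326.  105.9]
f pred [413.3 108.8] obs [412.2 108.1]
g pred [321.8 132.3] obs [321.8 133.1]
i pred [409.8 133. ] obs [408.8 132.1]
m pred [163.1  99.3] obs [167.  100.4]
iside none [326.21990253 221.54077712]
iscene none [313.75139473 214.97431795]
mside pred [326.2 221.5] obs [325.8 220.4]
mscene none [313.75139473 214.97431795]
wrist [0.58801074 0.04665115 0.11672214] [array([0.3, 1.8]), array([-0.2,  0.1]), array([ 0.1, -3.1]), array([-0.2, -0.1]), array([-1.1, -0.1])]
drop 0 [0.5881 0.0462 0.1169]
drop 1 [0.588  0.0466 0.1165]
drop 2 [0.5882 0.0471 0.1156]
drop 3 [0.588  0.0467 0.1165]
drop 4 [0.5877 0.0467 0.1197]
fixed cams [ 0.57137337 -0.79555347  0.6834944 ] [array([-0., -0.])]
lens@.143 [ 0.5916676  -0.02918824  0.143     ]
```

The tip height needs a better estimate, with a wide baseline and the post top (0.175) as reference. I'll raise the loupe and take two wrist views 0.2 m apart in y.

```bash
python3 nudge.py '0 0 -.04 0 0;0 .03 -.07 0 0;0 .05 -.07 0 0;0 .05 -.07 0 0;0 .05 -.07 0 0;0 .05 -.07 0 0' | grep tool; python3 -c "
from h import *;import pickle
pickle.dump(cam('wrist'),open('pics/n.pkl','wb'))"
python3 nudge.py '0 -.05 0 0 0;0 -.1 0 0 0;0 -.15 0 0 0;0 -.2 0 0 0;0 -.2 0 0 0;0 -.2 0 0 0;0 -.2 0 0 0'| grep tool
cat > t2.py <<'E'
from h import *
import pickle,os
if not os.path.exists("pics/p.pkl"): pickle.dump(cam('wrist'),open('pics/p.pkl','wb'))
A=pickle.load(open("pics/n.pkl","rb"));B=pickle.load(open("pics/p.pkl","rb"))
print("cams",A[1]["c"],B[1]["c"])
o=[]
for k,(im,m) in(("n",A),("p",B)):
    t,pt=proj(m,(.588,.0458,.122)),proj(m,(.587,.0696,.175));print(k,"pred tip",t.round(1),"post",pt.round(1))
    hsv=cv2.cvtColor(im,cv2.COLOR_BGR2HSV);mk=((hsv[...,0]>20)&(hsv[...,0]<34)&(hsv[...,1]>120)&(hsv[...,2]>60)).astype(np.uint8)
    x0,y0=int(t[0])-45,int(t[1])-25;x0=max(x0,0);y0=max(y0,0)
    w=mk[y0:y0+50,x0:x0+90];yy,xx=np.where(w);print("yellow x",xx.min()+x0,xx.max()+x0,"n",len(xx),[(c+x0,round(yy[xx==c].mean()+y0,1),int((xx==c).sum())) for c in range(xx.max()-8,xx.max()+1)])
    o.append(cv2.resize(im[max(0,int(t[1])-80):int(t[1])+60,max(0,int(t[0])-110):int(t[0])+60],None,fx=2.3,fy=2.3))
    print("origin",max(0,int(t[0])-110),max(0,int(t[1])-80))
    cv2.imwrite(f"pics/t_{k}.png",o[-1])
    pu,pv=pt.astype(int);g=im[max(pv-2,0):pv+3,:].mean((0,2)).astype(int);print("post row",max(pu-20,0),g[max(pu-20,0):pu+21].tolist())
E
python3 t2.py
```

```text
tool_pos: [0.4955, -0.0749, 0.2033]
tool_rot: [-180.0, 0.0, -0.9]
tool_pos: [0.4989, 0.1238, 0.2036]
tool_rot: [180.0, 0.0, -1.0]
cams [ 0.57033625 -0.07738833  0.37314651] [0.57369423 0.12124592 0.37341061]
n pred tip [134.  108.6] post [ 36.6 104.7]
yellow x 88 137 n 732 [(129, np.float64(109.5), 10), (130, np.float64(109.5), 10), (131, np.float64(110.0), 9), (132, np.float64(109.5), 8), (133, np.float64(109.5), 6), (134, np.float64(109.5), 6), (135, np.float64(109.5), 4), (136, np.float64(109.0), 3), (137, np.float64(109.0), 1)]
origin 23 28
post row 16 [102, 103, 103, 103, 103, 104, 104, 105, 106, 107, 107, 105, 107, 135, 179, 204, 214, 217, 219, 220, 220, 220, 221, 222, 223, 225, 228, 229, 220, 195, 161, 140, 133, 132, 132, 133, 133, 133, 134, 134, 134]
p pred tip [437.7 108.8] post [422.6 105. ]
yellow x 395 434 n 169 [(426, np.float64(nan), 0), (427, np.float64(nan), 0), (428, np.float64(113.0), 1), (429, np.float64(112.5), 2), (430, np.float64(111.0), 3), (431, np.float64(109.5), 4), (432, np.float64(109.0), 5), (433, np.float64(109.0), 3), (434, np.float64(109.0), 1)]
origin 327 28
post row 402 [160, 172, 171, 166, 161, 155, 148, 142, 136, 129, 125, 131, 158, 191, 213, 224, 231, 236, 240, 242, 243, 241, 238, 235, 232, 229, 223, 205, 175, 148, 139, 138, 139, 141, 143, 142, 141, 139, 137, 137, 141]t2.py:11: RuntimeWarning: Mean of empty slice.
  w=mk[y0:y0+50,x0:x0+90];yy,xx=np.where(w);print("yellow x",xx.min()+x0,xx.max()+x0,"n",len(xx),[(c+x0,round(yy[xx==c].mean()+y0,1),int((xx==c).sum())) for c in range(xx.max()-8,xx.max()+1)])
  ret = ret.dtype.type(ret / rcount)
```

```bash
python3 - <<'E'
from h import *
import pickle
A=pickle.load(open("pics/n.pkl","rb"))[1];B=pickle.load(open("pics/p.pkl","rb"))[1]
a=np.radians(-.95)
for nm in("measured","commanded"):
    if nm=="commanded":
        mid=(A["c"]+B["c"])/2;d=np.array([-np.sin(a),np.cos(a),0])*.1
        A=dict(A,c=mid-d);B=dict(B,c=mid+d,R=A["R"])
    for n,u,v in(("tip",(137.5,109.2),(434.7,109)),("post",(37.3,105),(422.1,105))): print(nm,n,*tri((A,u),(B,v)))
E
python3 nudge.py '0 .05 0 0 0;0 .1 0 0 0;0 .15 0 0 0;0 .15 0 0 0'|grep tool_p
```

```text
measured tip [0.5881032  0.04615575 0.11661158] [array([-0. , -0.2]), array([-0. ,  0.2])]
measured post [0.58696458 0.06969007 0.17441628] [array([-0. , -0.2]), array([-0. ,  0.2])]
commanded tip [0.58821339 0.04645036 0.114741  ] [array([-0. , -0.1]), array([-0. ,  0.1])]
commanded post [0.58705879 0.07013982 0.17303389] [array([-0., -0.]), array([-0.,  0.])]
tool_pos: [0.4963, -0.0287, 0.2037]
```

Run:
```python
import pickle,cv2
for k,x in(("n",126),("p",418)):
    im=pickle.load(open(f"pics/{k}.pkl","rb"))[0];h=cv2.cvtColor(im,cv2.COLOR_BGR2HSV)
    for v in (105,107,108,109,110,111,113): print(k,v,x,"S",h[v,x:x+26,1].tolist(),"H",h[v,x:x+26,0].tolist())
```

```text
n 105 126 S [150, 147, 145, 146, 141, 128, 114, 103, 109, 123, 136, 146, 148, 148, 148, 151, 151, 151, 152, 152, 152, 149, 148, 147, 146, 146] H [22, 21, 21, 21, 21, 19, 18, 15, 14, 14, 14, 15, 14, 14, 14, 14, 15, 14, 14, 14, 14, 14, 14, 14, 15, 15]
n 107 126 S [164, 164, 167, 165, 166, 169, 168, 163, 146, 130, 123, 132, 146, 150, 150, 151, 150, 151, 152, 151, 150, 148, 147, 145, 146, 149] H [24, 24, 24, 23, 23, 23, 23, 22, 21, 19, 17, 15, 15, 15, 14, 14, 14, 14, 14, 14, 14, 14, 15, 15, 15, 14]
n 108 126 S [164, 162, 165, 163, 165, 167, 166, 170, 168, 155, 145, 148, 153, 152, 148, 150, 152, 152, 152, 154, 149, 148, 147, 149, 148, 150] H [24, 24, 23, 24, 24, 24, 23, 23, 23, 22, 21, 19, 17, 15, 14, 14, 14, 14, 14, 15, 15, 14, 14, 15, 14, 14]
n 109 126 S [164, 163, 164, 163, 164, 164, 167, 169, 170, 169, 166, 159, 140, 129, 128, 130, 135, 144, 149, 150, 150, 147, 150, 149, 152, 154] H [24, 24, 24, 24, 24, 24, 23, 23, 23, 23, 22, 21, 19, 15, 13, 13, 13, 14, 14, 14, 15, 14, 14, 14, 14, 13]
n 110 126 S [163, 163, 163, 164, 164, 166, 167, 170, 173, 173, 161, 131, 93, 74, 70, 76, 90, 108, 12
[... 1362 characters left out ...]
71, 173, 9, 19, 22, 23, 23, 23, 21, 19, 17, 12, 6, 0, 0, 0, 176, 0]
p 110 418 S [9, 9, 8, 9, 9, 8, 9, 8, 8, 11, 37, 84, 134, 158, 158, 145, 118, 79, 43, 19, 10, 8, 9, 9, 9, 8] H [0, 176, 0, 176, 0, 0, 176, 176, 176, 3, 14, 20, 22, 23, 23, 22, 21, 18, 16, 11, 3, 0, 176, 176, 176, 0]
p 111 418 S [9, 8, 9, 9, 8, 8, 9, 8, 10, 28, 66, 113, 150, 151, 123, 83, 50, 27, 16, 10, 8, 9, 8, 8, 8, 9] H [0, 0, 0, 176, 0, 0, 176, 176, 0, 13, 19, 22, 23, 23, 21, 19, 16, 12, 9, 3, 0, 176, 0, 0, 176, 176]
p 113 418 S [10, 10, 9, 9, 8, 8, 13, 25, 59, 102, 133, 127, 92, 50, 19, 9, 8, 7, 8, 7, 7, 7, 9, 7, 9, 7] H [0, 0, 0, 0, 0, 0, 5, 11, 18, 21, 23, 22, 20, 16, 9, 0, 176, 176, 176, 176, 176, 176, 176, 0, 176, 0]
```

```bash
python3 - <<'E'
from h import *
import pickle
m=pickle.load(open("pics/m.pkl","rb"))["wrist"][1]
t=np.linspace(0,2*np.pi,721)
for tilt in(-3,0,3):
  for z in(.134,.138,.142):
    r=.0305;T=np.radians(tilt)
    P=np.c_[.592+r*np.cos(t)*np.cos(T),-.0292+r*np.sin(t),z-r*np.cos(t)*np.sin(T)]
    uv=np.array([proj(m,p) for p in P]);w=np.ptp(uv[:,0]);h=np.ptp(uv[:,1]);print("tilt",tilt,z,"w",w.round(1),"h",h.round(1),"h/w",(h/w).round(4),"rows",uv[:,1].min().round(1),uv[:,1].max().round(1))
print("handle end row back etc")
E
python3 - <<'E'
from h import *
print([ctrl.sense()[k] for k in("tool_pos","tool_rot","contact_force","moment","gripper_width")])
E
```

```text
tilt -3 0.134 w 141.2 h 152.6 h/w 1.081 rows 2.7 155.4
tilt -3 0.138 w 144.7 h 156.6 h/w 1.0822 rows -0.8 155.9
tilt -3 0.142 w 148.5 h 160.9 h/w 1.0835 rows -4.4 156.4
tilt 0 0.134 w 141.1 h 151.7 h/w 1.075 rows 4.0 155.7
tilt 0 0.138 w 144.7 h 155.7 h/w 1.076 rows 0.5 156.2
tilt 0 0.142 w 148.4 h 159.8 h/w 1.077 rows -3.1 156.8
tilt 3 0.134 w 141.1 h 150.4 h/w 1.0661 rows 5.4 155.8
tilt 3 0.138 w 144.6 h 154.3 h/w 1.0669 rows 2.1 156.3
tilt 3 0.142 w 148.3 h 158.4 h/w 1.0677 rows -1.5 156.9
handle end row back etc
[array([ 0.49631541, -0.02872789,  0.20365946]), array([ 1.79987561e+02, -1.19473905e-02, -1.24070616e+00]), array([ 0.24853356, -0.22184941, -0.91679505]), array([-0.00963474,  0.13441172,  0.00919698]), 0.015624275776339912]
```

```bash
python3 nudge.py '0 -.001 .03 0 0;0 -.001 .06 0 0;0 -.001 .08 0 0;0 -.001 .09 0 0;0 -.001 .092 0 0;0 -.001 .092 0 0;0 -.001 .092 0 0;0 -.001 .092 0 0'
python3 - <<'E'
from h import *
L=[]
for _ in range(4): im,m=cam("wrist");L.append(ctrl.sense()["tool_pos"])
import pickle;pickle.dump((im,m),open("pics/q.pkl","wb"));cv2.imwrite("pics/q.png",im)
print(np.mean(L,0),np.ptp(L,0),m["c"])
g=im.mean(2).astype(int)
v=int(proj(m,(.592,-.028,.117))[1]);print(v)
h=cv2.cvtColor(im,cv2.COLOR_BGR2HSV)
for v in(75,82,90): print(v,"L",240,g[v,240:270].tolist(),"R",380,g[v,380:412].tolist())
# rod ends
for v in(96,100,104,108): print("rod",v,190,g[v,190:225].tolist(),400,g[v,400:445].tolist())
print("yellow",[(v,np.where((h[v,:230,0]>20)&(h[v,:230,0]<34)&(h[v,:230,1]>130))[0].max(initial=-1)) for v in range(85,115,3)])
E
```

```text
t: 18.7
tool_pos: [0.4966, -0.0243, 0.112]
tool_rot: [180.0, -0.0, -0.9]
contact_force: [-0.1, 0.0, -0.6]
gripper_width: 0.0157
grip_force: 45.0
[ 0.4965529  -0.02433219  0.11185272] [6.46094966e-05 2.63377263e-05 2.29894413e-04] [ 0.57119899 -0.02680183  0.2816886 ]
82
75 L 240 [101, 113, 125, 131, 134, 139, 143, 145, 144, 135, 111, 100, 129, 166, 182, 186, 184, 184, 185, 184, 185, 186, 188, 189, 190, 190, 190, 190, 191, 191] R 380 [209, 209, 209, 210, 211, 212, 211, 211, 210, 211, 209, 207, 200, 176, 134, 107, 117, 133, 142, 144, 145, 146, 145, 145, 150, 159, 164, 163, 163, 163, 163, 162]
82 L 240 [100, 114, 126, 131, 135, 138, 144, 145, 143, 128, 107, 123, 162, 181, 187, 187, 186, 185, 184, 185, 185, 185, 185, 185, 186, 188, 193, 197, 198, 195] R 380 [213, 210, 211, 213, 213, 213, 213, 212, 211, 211, 210, 210, 208, 199, 168, 123, 113, 129, 140, 144, 146, 146, 146, 144, 151, 169, 184, 190, 191, 191, 192, 192]
90 L 240 [93, 95, 109, 122, 130, 133, 138, 142, 144, 140, 124, 111, 135, 167, 182, 184, 184, 187, 195, 203, 203, 201, 199, 199, 198, 198, 197, 197, 197, 197] R 380 [254, 254, 
[... 1343 characters left out ...]
124, 124, 125, 125, 125, 125, 126, 127, 128, 128, 129, 130]
rod 108 190 [129, 130, 130, 130, 130, 131, 131, 125, 109, 105, 125, 142, 150, 151, 150, 150, 149, 151, 150, 151, 154, 167, 183, 201, 214, 219, 220, 219, 218, 218, 218, 218, 218, 217, 217] 400 [150, 171, 181, 177, 170, 165, 164, 164, 164, 165, 164, 164, 164, 163, 163, 164, 164, 164, 163, 163, 163, 163, 162, 161, 158, 150, 135, 123, 120, 121, 120, 120, 120, 122, 122, 123, 123, 125, 126, 127, 128, 130, 131, 133, 134]
yellow [(85, np.int64(112)), (88, np.int64(116)), (91, np.int64(142)), (94, np.int64(148)), (97, np.int64(151)), (100, np.int64(146)), (103, np.int64(142)), (106, np.int64(123)), (109, np.int64(122)), (112, np.int64(122))]
```

Run:
```python
from h import *
import pickle
m=pickle.load(open("pics/q.pkl","rb"))[1]
print("lens",onz(m,(322.8,81.7),.119),"rod mid",(onz(m,(212,105),.053)+onz(m,(431,94),.053))/2)
for z in(.115,.117,.119,.122): print(z,onz(m,(151.8,97),z).round(4))
```

```text
lens [ 0.59209244 -0.02715686  0.119     ] rod mid [ 0.59078296 -0.02612843  0.053     ]
0.115 [0.5877 0.0465 0.115 ]
0.117 [0.5875 0.0456 0.117 ]
0.119 [0.5873 0.0447 0.119 ]
0.122 [0.587  0.0434 0.122 ]
```

The lens is within about 1 mm of the groove, and its height matches the tip at about 0.117 m. I'm handing in.

```bash
python3 -c "
from rig import ctrl
print(ctrl.sign_off())"
```

```text
the job is handed in; nothing more can be done
None
```

I handed in with the rod seated in both forks, its groove about 2 mm from midway and the jaw looking shut behind it; the loupe is held level, lens within about 1 mm of the groove (by camera) and at the pointer's measured height of 117 mm (good to about 2 mm).

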